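# Press a heat-sink plug home with a ratchet screw press

### The arm

A 7-joint arm with a two-finger parallel gripper is mounted at the origin on a cart in front of the work surface, level with it; the furniture and walls round the work are solid. World frame = base frame: x ahead of the robot, y to its left, z up, the work surface at z = 0. Lengths are in m, angles in rad, forces in N, time in s.
With the tool pointing down it reaches from about 0.35 to 0.9 m from the base axis. Payload 19.9 kg.
Tool frame: the origin (TCP) lies at the very end of the fingers, on their centre line; the grasp point (between the pads) lies 19 mm behind it; z points along the fingers, y is the line along which they close (so a half turn about z gives the same grasp; the last joint's range is limited). The gripper opens to 94 mm and grips with 3 to 60 N. Pads are 16 mm wide; open, the fingers measure 119 mm over their backs; the gripper's body (75 mm by 177 mm) begins 78 mm behind the grasp point.
Start: joints at [1.202, 0.417, -0.01, 1.614, 0.005, 1.111, -0.053], TCP at [0.201, -0.592, 0.167] pointing down, gripper open.
Joint ranges: [-2.81, 2.81], [-0.39, 2.02], [-1.27, 1.25], [0.06, 2.57], [-1.19, 4.33], [0.19, 2], [-2.82, 2.82]. Speed limits (rad/s): [1.89, 1.89, 2.39, 2.39, 3.01, 3.01, 3.01].

### API

Orientations are given as a rotation vector (axis times angle).
In Python, from rig import movep, servo_line, move_j, grip, dwell, inverse_kinematics, get_obs, capture, camera_model, Unreachable, hand_in, spot_in, cut_out, place_of gives the robot as it stands. Calls block until the motion is done:
- movep(position, orientation): joint-space move of the TCP to a pose.
- servo_line(position, feed=0.15, rotation=None): straight line of the TCP; rotation=None keeps the orientation; feed is the mean speed in m/s.
- move_j(angles): joint-space move.
- grip(opening): finger opening in m; the grip force is fixed at half the most; returns when the fingers have stopped.
- dwell(seconds).
- inverse_kinematics(position, orientation): joint angles nearest the present ones, or None.
- get_obs(): the state.
- capture(name): name is "scene" or "top" or "wrist"; returns (picture, depth): 384x512x3 uint8, red, green, blue; 384x512 float32, m along the optical axis (not along the pixel's ray), 0 where there is no reading.
- camera_model(name): a dict with "fx", "fy", "cx", "cy" (pixels), "eye" and "attitude" of the camera in the world. Camera axes: x right, y down, z forward; pixel columns grow to the right and rows downward; lengths in m; the calibration is good to about 2 mm. A picture is of the moment at which its call begins: read the wrist's pose just before it. camera_model takes no time and is no camera call; for the wrist camera it gives the pose at the moment of the call.
A pose or a line that the arm cannot do raises Unreachable and nothing moves.
- hand_in(): hands the job in; it is judged then, once.
Trained networks look in the newest picture that a camera, given by its name, has taken for a name from the list of things; names that differ only in an ending like _2 or _b are one class to them, and where a whole thing is asked for, a point or a joint stands for the part that bears it (a point fixed in the world has none). Each returns a list of dicts, best first, with "p" (0 to 1); they miss things now and then, are a little off and sometimes report something else, mostly with a low value. They report only what shows in the picture. A call takes as long as a camera call. They do not tell look-alikes from the thing itself.
- spot_in(query, camera): "xy" ([column, row] in pixels, amid what is visible of it).
- cut_out(query, camera): "pixels" (384x512 bool, what is visible of it) and "xy" ([column, row] in pixels, amid what is visible of it).
- place_of(query, camera): "xy" ([column, row] in pixels: a listed point, or the origin of a listed thing).
The state is a dict: "time": time; "joints": joint angles; "qd": joint speeds; "tau": joint torques, N m; "eef_pos": TCP position; "eef_rot": TCP orientation; "wrist_force": force on the tool from outside, world axes, zero at the start; "wrist_torque": the same for the moment, N m; "opening": finger opening in m; "finger_force": force on a finger pad.
Only numpy, scipy, OpenCV 4.12 (cv2) and the standard library are available. Lean on these libraries where they do the work, as an engineer would, in place of code of your own. Each camera call takes 0.05 s, during which the arm holds its last target. There are 200 camera calls.

### The job

The aluminium heat-sink plug started in the torch head under the bench press still stands proud: press it fully home, its flange down on the rim. The press's ratchet was left set for raising, so first throw its small pawl lever over, without forcing it, then swing the handle to and fro to bring the pad down; stop when you feel the plug come home and the pad bear firmly on it, for pressing on beyond that cracks the thin head. Leave the work held under the pad with the ratchet still set for pressing, and leave everything else on the bench where it is.

Things in the scene. Friction and masses are not known exactly. Their poses are not given: they have to be found in the camera images.
- press: Bench screw press, fixed to the bench: grey base 130 x 170 mm, two columns, grey crosshead, ratchet wheel and handle on top. Origin under the middle of the base, on the screw's axis; x points to its back, y to its left, z up; it may stand turned. Handle points to its front (-x). Stated heights are above the bench.
- press_axis (a point): Point on the vertical axis of screw, wheel and handle, 149 mm up, axes as the press's. The steel wheel here (60 mm across, 18 square teeth, 0.349 rad apart) turns the coarse screw: 1 rad clockwise seen from above lowers the pad 8 mm. The screw stays where it is left (drag 0.6 N m), also under load.
- handle (a joint): Handle angle about the press axis: 0 straight to the front (-x of press), growing clockwise seen from above (grip moves to +y of press); stops at -0.62 and 0.62. Stays where left (friction 0.25 N m). Flat dark steel bar 22 mm wide, its top 147 mm up. With the pawl set to press, swing back to -0.58 to fetch new teeth (clicks), then to 0.58 to press: three teeth a swing.
- grip (a point): Centre (178 mm up) of the handle's upright round black grip, 24 mm across, from 150 to 198 mm up, 140 mm from the press axis. Turns with the handle. Driving it along its arc takes about 6 N tangentially with nothing under the pad, 7 to 8 N while the plug slides in, and climbs steadily once the plug is home; stopped and held still, the hand feels about 3 N less. Swinging back takes 2 to 6 N.
- pawl (a joint): Angle of the two-nosed steel pawl on the handle bar, counter-clockwise positive from above. Positive (0.09 to 0.29): drives the wheel counter-clockwise only, raising the pad; clicks over the teeth the other way. Negative (-0.09 to -0.29): drives clockwise only, pressing down. A spring throws it away from the middle to the side it is on; near 0 it touches no tooth.
- pawl_tab (a point): Centre (172 mm up) of the pawl's thumb lever: upright flat steel tab over the handle bar, 70 mm from the press axis, 26 mm outward of the pawl's pivot, 7 mm thick across the bar, 13 mm along it, from 158 to 181 mm up. Pushed sideways across the bar, clockwise (to +y of press when the handle is at 0), with 2 to 3 N for 10 to 14 mm it snaps to the press setting. 25 mm free on both sides.
- ram: Screw with a round steel pressure pad 34 mm across; origin at the middle of the pad's lower face. It moves only up and down. With the plug home each 17 N at the pad adds 1 N at the grip (about 6 mm of grip travel): 10.5 N at the moving grip (7.4 N held still) is a firm 78 N at the pad; under 30 N (7.8 N moving) is too slack, over 150 N (14.6 N moving) cracks the head.
- plug: The plug in the torch head under the pad: flange 35 mm across, 4 mm thick, with a 2 mm boss on top that the pad meets; origin at the middle of the flange's underside. It starts 4.5 to 6 mm proud, its origin 53.7 to 55.2 mm above the torch head's origin; fully home, flange on the rim, it is 49.2 mm above it. A press fit that takes 20 N.
- torch_head: The black torch head being worked on, 41 mm across, 49 mm tall, standing loose in the 5 mm deep nest ring on the press axis, under the pad; origin under its middle, 18 mm up.
- spare_head_a: Bystander, not to be disturbed: black torch head 41 mm across, 50 mm tall, standing to the right of the press; origin under its middle
- spare_head_b: Bystander, not to be disturbed: black torch head 41 mm across, 50 mm tall, standing to the left of the press; origin under its middle
- spare_head_c: Bystander, not to be disturbed: black torch head 42 mm across, 52 mm tall, standing to the left behind; origin under its middle
- spare_plug_a: Bystander, not to be disturbed: spare aluminium plug standing on its flange, 35 mm across, 18 mm tall, left of the press; origin under its middle
- spare_plug_b: Bystander, not to be disturbed: spare aluminium plug standing on its flange, 35 mm across, 18 mm tall, left of the press; origin under its middle
- glue_bottle: Bystander, not to be disturbed: small glue bottle, 118 mm tall, standing behind the press
Not all that is in view belongs to the job. Leave any green or red look-alike of the torch_head alone.

How it is judged:
On the way, in this order (a step that is already met when the one before it is completed fails the run):
1. the pawl is thrown over to the press setting while the plug still stands proud (value of joint pawl below -0.08 rad and z of plug in the frame of torch_head above 0.0512 m), for 0.2 s.
2. the plug is fully home and the pad bears on it with at least 30 N (z of plug in the frame of torch_head below 0.05 m and contact force between ram and plug above 30 N), for 0.2 s.
At the end, for the whole second after the job is handed in: the plug is within 0.8 mm of fully home, the pad still bears on it with at least 30 N, the torch head stands upright in its nest, the pawl is on the press setting and the handle is let go and at rest (all of step 2 and value of joint pawl below -0.08 rad and horizontal distance between torch_head and press_axis below 0.004 m and angle between torch_head's own z axis and vertical below 0.08 rad and velocity of joint handle between -0.05 and 0.05 rad/s); the robot touches nothing.
It fails at once if the pad presses on the plug with more than 150 N (the head cracks) (contact force between ram and plug above 150 N).
It fails at once if the pawl lever is forced: the robot pushes on it with more than 20 N (contact force between any of the arm, the fingers and pawl above 20 N).
It fails at once if a bystander is shifted by more than 30 mm (distance of any of spare_head_a, spare_head_b, spare_head_c, spare_plug_a, spare_plug_b, glue_bottle from where it was at the start of the episode above 0.03 m).
It also fails if it takes over 66 s, if anything falls off the work surface, if the arm or the gripper's body presses on something with over 40 N, if the wrist force passes 120 N, or if a joint passes its speed limit or range.

## Working session

There is one attempt and no reset: what is moved stays moved. The work goes in short steps, each a Python script; the robot and the scene stay as the last script left them, time stands still between calls to the robot, and variables do not carry over. Pictures are saved under pics/ and viewed, at most 10 in all, crops included, and the job is handed in when it is done.

```bash
mkdir -p pics; ls
cat > h.py <<'E'
import numpy as np, cv2
from rig import *
from scipy.spatial.transform import Rotation as R
def cam(n):
    m=camera_model(n); A=np.array(m["attitude"]); 
    if A.shape!=(3,3): A=R.from_rotvec(A).as_matrix() if A.size==3 else R.from_quat(A).as_matrix()
    return m,A,np.array(m["eye"])
def ray(n,uv):
    m,A,e=cam(n); d=A@np.array([(uv[0]-m["cx"])/m["fx"],(uv[1]-m["cy"])/m["fy"],1.]); return e,d
def atz(n,uv,z):
    e,d=ray(n,uv); return e+d*(z-e[2])/d[2]
def proj(n,p):
    m,A,e=cam(n); c=A.T@(np.array(p)-e); return np.array([m["fx"]*c[0]/c[2]+m["cx"],m["fy"]*c[1]/c[2]+m["cy"]])
E
python3 - <<'E'
from h import *
o=get_obs(); print(o["time"],o["eef_pos"],o["eef_rot"],o["wrist_force"])
ims=[]
for c in ("scene","top"):
    im,d=capture(c); ims.append(im); print(c,camera_model(c))
    for q,z in (("grip",.178),("pawl_tab",.172),("press",0),("torch_head",.018),("plug",.072)):
        for r in place_of(q,c)[:3]: print(q,np.round(r["xy"]),round(r["p"],2),np.round(atz(c,r["xy"],z),3))
    cv2.imwrite(f"pics/{c}.png",im[...,::-1])
E
```

```text
pics
0.0 [ 0.20106551 -0.591316    0.16670468] [-3.09826951e+00 -5.12529989e-01  5.34400958e-04] [-0.10905249 -0.3029027   0.51278506]
scene {'fx': 405.9776701838975, 'fy': 405.9776701838975, 'cx': 260.84411514388484, 'cy': 190.51636741789142, 'eye': array([0.2118193 , 0.73807529, 0.68224957]), 'attitude': array([-0.89246492,  2.43939759, -1.14344015])}
grip [344. 188.] 0.9 [0.491 0.167 0.178]
pawl_tab [307. 173.] 0.69 [0.578 0.167 0.172]
pawl_tab [256. 266.] 0.16 [0.498 0.422 0.172]
press [274. 229.] 0.59 [0.635 0.203 0.   ]
torch_head [349. 215.] 0.79 [0.517 0.065 0.018]
torch_head [274. 224.] 0.74 [0.635 0.205 0.018]
torch_head [211. 225.] 0.7 [0.745 0.301 0.018]
plug [240. 262.] 0.69 [0.584 0.372 0.072]
plug [277. 209.] 0.59 [0.625 0.207 0.072]
plug [299. 168.] 0.55 [0.679 0.051 0.072]
top {'fx': 363.68202596711, 'fy': 363.68202596711, 'cx': 253.59824458495848, 'cy': 189.1232666407173, 'eye': array([0.55043018, 0.23351733, 0.95619808]), 'attitude': array([-2.18471171,  2.179858  , -0.09097843])}
grip [288. 247.] 0.74 [0.49  0.159 0.178]
grip [220. 217.] 0.63 [0.553 0.302 0.178]
pawl_tab [277. 212.] 0.45 [0.563 0.18  0.172]
press [262. 190.] 0.97 [0.625 0.207 0.   ]
torch_head [320. 229.] 0.83 [0.523 0.061 0.018]
torch_head [232. 142.] 0.82 [0.75  0.286 0.018]
torch_head [326. 163.] 0.66 [0.693 0.042 0.018]
plug [236. 247.] 0.72 [0.482 0.272 0.072]
plug [232. 133.] 0.58 [0.76  0.284 0.072]
plug [329. 161.] 0.56 [0.692 0.045 0.072]
```

Run:
```python
import cv2
a=cv2.imread("pics/scene.png")[110:300,180:420];b=cv2.imread("pics/top.png")[110:290,200:360]
cv2.imwrite("pics/c1.png",cv2.resize(a,None,fx=3.2,fy=3.1));cv2.imwrite("pics/c2.png",cv2.resize(b,None,fx=4,fy=3.3) if 0 else cv2.resize(b,None,fx=3.3,fy=3.3))
```

```text
(no output)
```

View pics/c1.png

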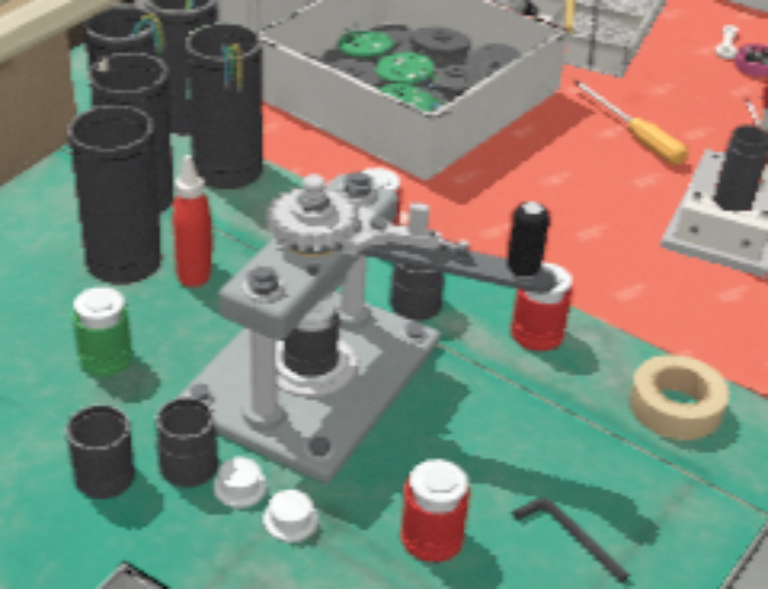

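View pics/c2.png

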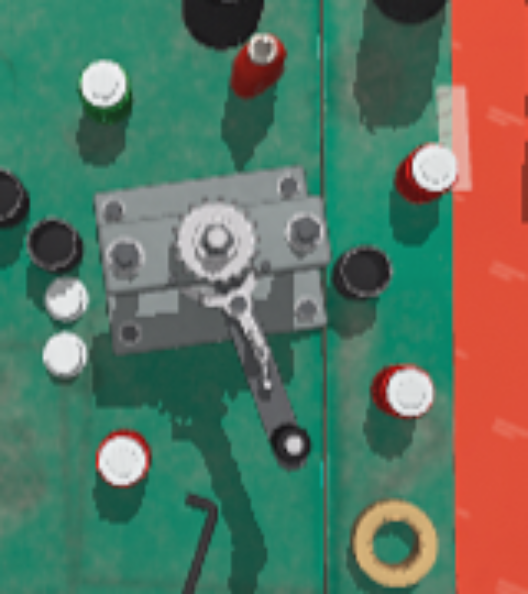

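The wheel sits at about top (265,182) and the upright black grip at about (288,245). The tab lies between them, and the real torch head is under the pad. The handle is angled to the press's right, so I'll compute the geometry and move above it for a close wrist view.

```bash
cat >> h.py <<'E'
def down(u):  # tool down, closing along u (horizontal), sign nearest the start yaw
    u=np.array([u[0],u[1],0.]);u/=np.linalg.norm(u)
    if u@np.array([.32,-.95,0])<0:u=-u
    z=np.array([0,0,-1.]);return R.from_matrix(np.c_[np.cross(u,z),u,z]).as_rotvec()
E
python3 - <<'E'
from h import *
W=atz("top",(265.5,182.1),.165); G=atz("top",(288.5,244.5),.198)
print("W",W,"G",G,np.linalg.norm((G-W)[:2]))
# base corners/bolts (crop px)
P=lambda x,y,z:atz("top",(200+x/3.3,110+y/3.3),z)
a,b=P(95,195,.012),P(303,168,.012);c,d=P(125,255,.15),P(305,231,.15)
for p,q in((a,b),(c,d)): v=(p-q)[:2];print("psi",np.arctan2(-v[0],v[1]),np.linalg.norm(v),(p+q)/2)
g=(G-W)[:2];print("handle dir",np.arctan2(-g[1],-g[0]))
o=get_obs();servo_line([.201,-.592,.36],.2)
u=np.array([-g[1],g[0]])/np.hypot(*g)
movep([G[0]-.03,G[1]-.0,.36],down(u))
im,d=capture("wrist");m=camera_model("wrist");print(m,get_obs()["time"],get_obs()["eef_pos"])
for q,z in (("grip",.178),("pawl_tab",.172),("press",0),("pawl",.15)):
    for r in place_of(q,"wrist")[:2]: print(q,np.round(r["xy"]),round(r["p"],2),np.round(atz("wrist",r["xy"],z),4))
cv2.imwrite("pics/w1.png",im[...,::-1])
E
```

```text
W [0.62923357 0.20486196 0.165     ] G [0.49646984 0.15857955 0.198     ] 0.1405996823913175
psi 0.1327383683085747 0.1665152567804741 [0.6894439  0.21280711 0.012     ]
psi 0.13548299694925842 0.12260761766537305 [0.62729706 0.20503174 0.15      ]
handle dir 0.33543360738056877
{'fx': 322.56832176454895, 'fy': 322.56832176454895, 'cx': 258.8698031088312, 'cy': 189.06825510696524, 'eye': array([0.53483525, 0.18188551, 0.57687442]), 'attitude': array([ 2.38736428, -1.69792781, -0.21331032])} 4.5667 [0.4667422  0.15802778 0.35992465]
grip [268. 140.] 0.74 [0.5013 0.1589 0.178 ]
grip [263.  47.] 0.27 [0.5984 0.199  0.178 ]
pawl_tab [264.  85.] 0.8 [0.56  0.184 0.172]
pawl_tab [266.  36.] 0.26 [0.6119 0.1998 0.172 ]
press [264.  48.] 0.86 [0.6263 0.2053 0.    ]Traceback (most recent call last):
  File "<stdin>", line 14, in <module>
ValueError: it knows: glue_bottle, grip, pawl_tab, plug, press, press_axis, ram, spare_head, spare_plug, torch_head
```

Run:
```python
from h import *
im,d=capture("wrist")
for p in ((.6285,.205,.165),(.4965,.1586,.198),(.5625,.182,.181)): print(np.round(proj("wrist",p)))
cv2.imwrite("pics/w1.png",cv2.resize(im[0:190,170:360],None,fx=3.1,fy=3.1)[...,::-1])
```

```text
[267.  21.]
[267. 145.]
[267.  83.]
```

View pics/w1.png

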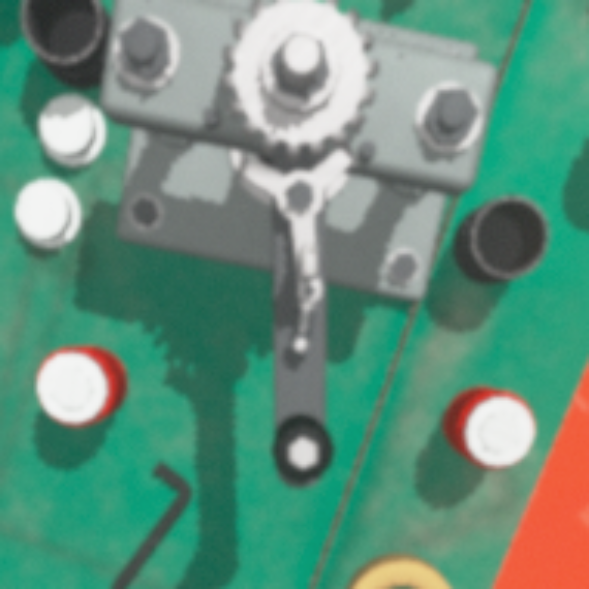

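The wheel centre, grip and bar match my estimates: press yaw 0.134, handle about -0.20. The tab is deflected about 5 mm to the right (CCW, raising), at crop about (313,283). I'll straddle it and push clockwise with one finger.

```bash
cat >> h.py <<'E'
W=np.array([.6287,.2049]);PSI=.134
def frame(th):
    d=PSI-th;e=-np.array([np.cos(d),np.sin(d)]);return e,np.array([e[1],-e[0]])
def at(r,lat,th,z):
    e,t=frame(th);return np.r_[W+r*e+lat*t,z]
E
python3 - <<'E'
from h import *
th=PSI-.335;e,t=frame(th);rv=down(t)
grip(.044);movep(at(.071,0,th,.26),rv);servo_line(at(.071,0,th,.164),.06)
dwell(.2);f0=get_obs()["wrist_force"];print("base",f0,get_obs()["eef_pos"],get_obs()["opening"])
pk=0
for lat in np.r_[.008,.012,np.arange(.013,.029,.001)]:
    servo_line(at(.071,lat,th,.164),.02);f=get_obs()["wrist_force"]-f0;F=-f[:2]@t;print(round(lat*1e3),round(F,2),end="; ")
    pk=max(pk,F)
    if F>8 or (pk>1.2 and F<pk-1.2 and lat>.016):break
o=get_obs();print(o["time"],o["finger_force"]);capture("wrist");im,_=capture("wrist")
cv2.imwrite("pics/w2.png",cv2.resize(im[0:300,130:400],None,fx=2,fy=2)[...,::-1])
im,_=capture("top");cv2.imwrite("pics/t2.png",cv2.resize(im[150:270,230:330],None,fx=5,fy=5)[...,::-1])
E
```

```text
base [ 0.24609538 -0.65012601 -0.40214649] [0.56170726 0.18158373 0.16415462] 0.044062197157804156
8 -0.04; 12 -0.07; 13 -0.71; 14 -1.35; 15 -1.48; 16 0.52; 17 -0.66; 18 -2.2; 19 -0.42; 20 -0.34; 21 -1.02; 22 -0.1; 23 -0.52; 24 -0.42; 25 -0.24; 26 -0.49; 27 -0.99; 28 -1.36; 13.1333 0.0
```

View pics/w2.png

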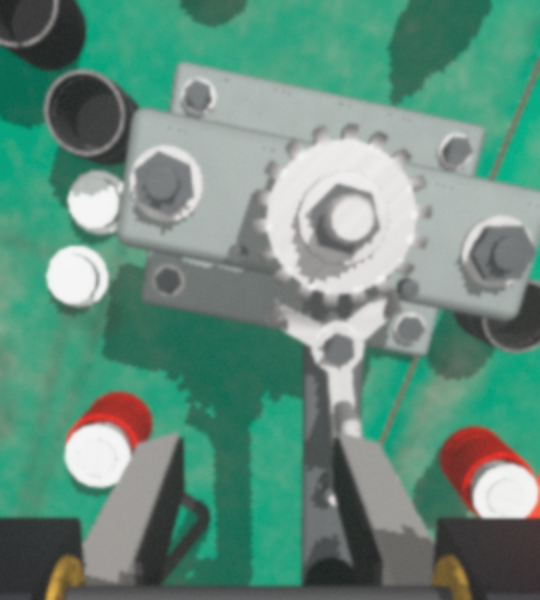

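Run:
```python
from h import *
o=get_obs();print(o["eef_pos"],R.from_rotvec(o["eef_rot"]).as_matrix().round(3).tolist())
im,d=capture("wrist");th=PSI-.335;e,t=frame(th)
for c,r in ((174,216),(178,222),(176,235),(180,250),(122,218),(345,215),(346,209),(349,205),(299,212),(301,221),(304,228),(306,205),(300,170),(300,165),(302,235)):
    pass
def w(u,v):
    k=d[int(v),int(u)];p0,dr=ray("wrist",(u,v));p=p0+dr*k;q=p[:2]-W;return [round(float(x)*1e3,1) for x in (q@e,q@t,p[2])]
for X,Y in ((335,440),(345,470),(340,450),(352,450),(350,425),(345,415),(342,400),(355,420),(330,490),(180,440),(338,350),(348,218),(285,310),(385,310),(310,450),(330,420)):
    print((X,Y),w(130+X/2,Y/2))
for r in place_of("pawl_tab","wrist")[:2]:print(r)
cv2.imwrite("pics/w3.png",cv2.resize(im[150:260,250:350],None,fx=6,fy=5)[...,::-1])
```

```text
[0.55242571 0.2079952  0.16397905] [[0.944, 0.329, -0.0], [0.329, -0.944, 0.0], [-0.0, -0.0, -1.0]]
(335, 440) [62.7, 5.7, 203.8]
(345, 470) [62.7, 5.7, 226.5]
(340, 450) [62.5, 5.3, 212.6]
(352, 450) [61.0, 2.6, 216.7]
(350, 425) [65.9, -2.0, 180.6]
(345, 415) [64.6, -1.2, 174.0]
(342, 400) [64.3, -2.4, 157.1]
(355, 420) [64.2, -3.6, 180.6]
(330, 490) [99.1, 1.1, 157.9]
(180, 440) [62.9, 50.7, 203.4]
(338, 350) [44.4, 0.5, 163.9]
(348, 218) [0.3, 1.7, 186.7]
(285, 310) [31.6, 18.6, 157.3]
(385, 310) [31.4, -16.1, 158.4]
(310, 450) [87.1, 8.0, 147.5]
(330, 420) [72.0, 1.7, 156.7]
{'xy': [304.2, 214.7], 'p': 0.56}
```

View pics/w3.png

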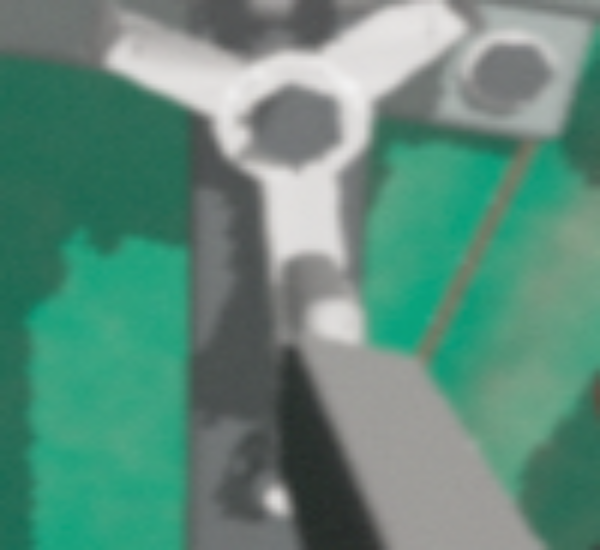

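The wrist depth shows the finger ends at z about 0.20, above the tab (top 0.181), although the TCP reads 0.164. That explains why I felt no push. I'll go back to straddling the bar and measure where the fingers really end.

Run:
```python
from h import *
th=PSI-.335;e,t=frame(th)
servo_line(at(.071,0.0,th,.164),.06)
o=get_obs();im,d=capture("wrist");m,A,eye=cam("wrist");print(o["time"],o["eef_pos"],eye,o["wrist_force"])
Rt=R.from_rotvec(o["eef_rot"]).as_matrix()
v,u=np.mgrid[0:384,0:512];P=np.stack([(u-m["cx"])/m["fx"]*d,(v-m["cy"])/m["fy"]*d,d],-1)@A.T+eye
Q=(P-o["eef_pos"])@Rt*1e3   # tool frame, mm
for lo in range(-130,10,8):
    s=(d>0)&(Q[...,2]>=lo)&(Q[...,2]<lo+8)&(np.abs(Q[...,0])<40)&(np.abs(Q[...,1])<60)
    if s.sum():print(lo,s.sum(),np.percentile(Q[s],[2,50,98],0).round(0).tolist())
cv2.imwrite("pics/w4.png",cv2.resize(im[130:384,130:400],None,fx=2.2,fy=2.2)[...,::-1])
```

```text
14.0 [0.56164613 0.18148972 0.16402778] [0.62956402 0.20568059 0.38100861] [ 0.27223834  0.68839138 -0.37122057]
-130 360 [[-9.0, -24.0, -130.0], [-4.0, 23.0, -127.0], [3.0, 23.0, -122.0]]
-122 380 [[-9.0, -31.0, -122.0], [10.0, -24.0, -117.0], [11.0, 29.0, -114.0]]
-114 751 [[4.0, -33.0, -114.0], [10.0, 21.0, -109.0], [10.0, 31.0, -106.0]]
-106 800 [[0.0, -34.0, -106.0], [10.0, -1.0, -102.0], [10.0, 33.0, -98.0]]
-98 716 [[-4.0, -34.0, -98.0], [10.0, 21.0, -94.0], [10.0, 33.0, -90.0]]
-90 657 [[-7.0, -34.0, -90.0], [10.0, -22.0, -86.0], [10.0, 33.0, -82.0]]
-82 545 [[-7.0, -34.0, -82.0], [10.0, -22.0, -78.0], [10.0, 33.0, -74.0]]
-74 468 [[-7.0, -34.0, -74.0], [10.0, 21.0, -70.0], [10.0, 33.0, -66.0]]
-66 402 [[-6.0, -34.0, -66.0], [10.0, -1.0, -62.0], [10.0, 32.0, -58.0]]
-58 363 [[-7.0, -34.0, -58.0], [10.0, 21.0, -54.0], [10.0, 32.0, -50.0]]
-50 269 [[-6.0, -33.0, -50.0], [9.0, -22.0, -46.0], [10.0, 32.0, -42.0]]
-42 104 [[-7.0, -28.0, -42.0], [7.0, -23.0, -40.0], [10.0, 26.0, -38.0]]
-26 7 [[-3.0, -0.0, -19.0], [4.0, 2.0, -18.0], [5.0, 2.0, -18.0]]
-18 201 [[-5.0, -2.0, -18.0], [2.0, 2.0, -17.0], [7.0, 6.0, -11.0]]
-10 34 [[5.0, -2.0, -10.0], [7.0, 2.0, -6.0], [7.0, 5.0, -3.0]]
-2 979 [[-31.0, -22.0, -0.0], [28.0, -0.0, 5.0], [39.0, 16.0, 6.0]]
6 596 [[-31.0, -23.0, 6.0], [20.0, 0.0, 7.0], [39.0, 14.0, 14.0]]
```

View pics/w4.png

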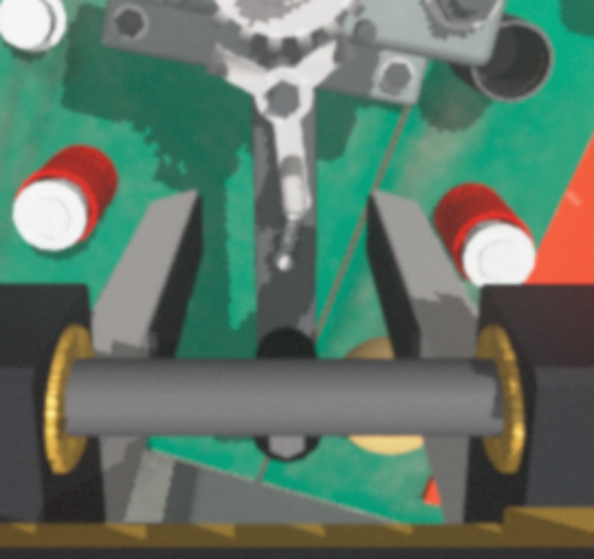

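```bash
cat >> h.py <<'E'
def toolcloud():
    o=get_obs();im,d=capture("wrist");m,A,eye=cam("wrist")
    v,u=np.mgrid[0:384,0:512];P=np.stack([(u-m["cx"])/m["fx"]*d,(v-m["cy"])/m["fy"]*d,d],-1)@A.T+eye
    return im,d,P,(P-o["eef_pos"])@R.from_rotvec(o["eef_rot"]).as_matrix()*1e3
E
python3 - <<'E'
from h import *
th=PSI-.335;e,t=frame(th)
im,d,P,Q=toolcloud()
for u,v in ((253,305),(253,312),(253,325),(145,290),(380,290),(253,372),(253,380)):print((u,v),Q[v,u].round(0))
for z in (.15,.135,.125):
    servo_line(at(.071,0,th,z),.04);f=get_obs()["wrist_force"];print(z,f.round(2))
    if np.abs(f).max()>4:break
im,d,P,Q=toolcloud()
s=(d>0)&(abs(Q[...,0])<12)&(abs(abs(Q[...,1])-27)<8)&(Q[...,2]>-90)&(Q[...,2]<15)
print(np.histogram(Q[s][:,2],np.arange(-60,16,5)))
p=P.reshape(-1,3)[s.ravel()];print("lowest z's",np.percentile(p[p[:,2]>.14,2],[0,1,5]))
cv2.imwrite("pics/w5.png",cv2.resize(im[100:300,150:380],None,fx=2.6,fy=2.6)[...,::-1]);print(get_obs()["time"])
E
```

```text
(253, 305) [  28.   -2. -151.]
(253, 312) [  26.   -2. -152.]
(253, 325) [  23.   -2. -152.]
(145, 290) [  34.  -25. -155.]
(380, 290) [  34.   26. -155.]
(253, 372) [  20.   -2. -163.]
(253, 380) [  23.   -1. -168.]
0.15 [ 0.67  0.82 -0.13]
0.135 [-0.46 -0.14 -0.1 ]
0.125 [-0.33 -0.01  0.36]
(array([232, 216, 196, 134,  47,   0,   0,   0,   0,   0,   0,   0,   0,
         0,   0]), array([-60, -55, -50, -45, -40, -35, -30, -25, -20, -15, -10,  -5,   0,
         5,  10,  15]))
lowest z's [0.16227143 0.16406382 0.16856632]
15.575
```

View pics/w5.png

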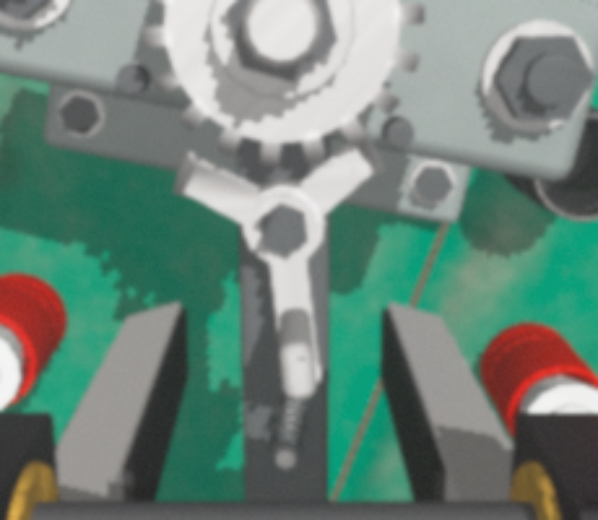

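The finger ends are now at z about 0.163 and the tab (crop about 298,365) stands between them, offset toward the right finger. So the real tip is about 39 mm behind the reported TCP. Pushing now.

Run:
```python
from h import *
th=PSI-.335;e,t=frame(th)
dwell(.2);f0=get_obs()["wrist_force"];pk=0
for lat in np.r_[.008,.012,np.arange(.0135,.031,.0015)]:
    servo_line(at(.071,lat,th,.125),.015)
    F=np.median([(-(get_obs()["wrist_force"]-f0)[:2]@t,dwell(.02))[0] for _ in range(5)]);print(round(lat*1e3,1),round(F,2),end="; ")
    pk=max(pk,F)
    if F>8 or (pk>1.5 and F<pk-1.5 and lat>.02):break
print(get_obs()["time"])
im,d,P,Q=toolcloud();cv2.imwrite("pics/w6.png",cv2.resize(im[100:300,150:380],None,fx=2.6,fy=2.6)[...,::-1])
q=P[...,:2]-W;s=(d>0)&(abs(P[...,2]-.1805)<.004)&(abs(q@e-.07)<.01)&(abs(q@t)<.03);print(s.sum(),"tab lat",np.percentile(q[s]@t,[5,50,95])*1e3)
```

```text
8.0 0.69; 12.0 1.15; 13.5 0.59; 15.0 1.05; 16.5 1.53; 18.0 0.98; 19.5 0.8; 21.0 0.46; 22.5 0.9; 24.0 2.72; 25.5 2.79; 27.0 3.44; 28.5 3.47; 30.0 4.48; 21.0417
479 tab lat [-0.78081771 11.58655071 17.03685541]
```

View pics/w6.png

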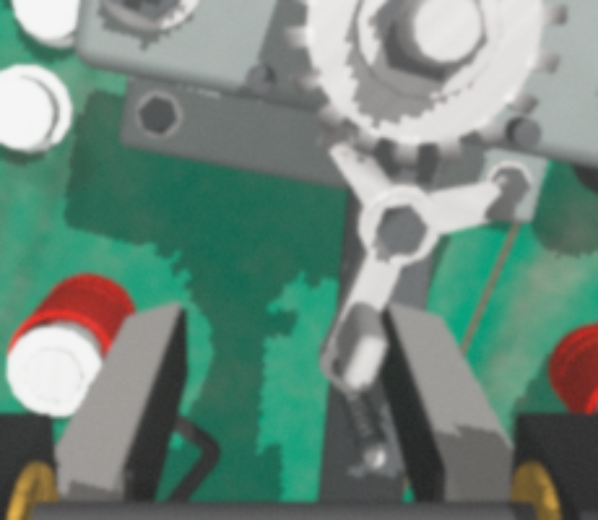

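The pawl has flipped: its arm now leans clockwise of the bar, with the left nose at the wheel. The handle was carried to roughly -0.08. I'll back off, rise and locate the grip by depth.

Run:
```python
from h import *
th=PSI-.335;e,t=frame(th)
servo_line(at(.071,.018,th,.125),.06);servo_line(at(.071,.018,th,.19),.12)
th=-.08;e,t=frame(th);movep(at(.085,0,th,.26),down(t))
im,d,P,Q=toolcloud();q=P[...,:2]-W
s=(d>0)&(abs(P[...,2]-.197)<.006)&(abs(np.hypot(*np.moveaxis(q,-1,0))-.14)<.02);c=P[s].mean(0) if s.any() else None
print("grip top",s.sum(),c)
for r in place_of("grip","wrist")[:1]:c2=atz("wrist",r["xy"],.178);print(r["p"],c2)
for c in (c,c2):
  if c is not None: v=c[:2]-W;print("r",np.hypot(*v),"th",PSI-np.arctan2(-v[1],-v[0]))
for r in place_of("pawl_tab","wrist")[:1]:print("tab",r["p"],atz("wrist",r["xy"],.172))
print(get_obs()["time"]);cv2.imwrite("pics/w7.png",cv2.resize(im[60:384,130:400],None,fx=1.8,fy=1.8)[...,::-1])
```

```text
grip top 432 [0.49374879 0.17033864 0.19605581]
0.79 [0.49813613 0.16914325 0.178     ]
r 0.13930655462344066 th -0.1167140224366447
r 0.13537160127942308 th -0.13330984022379755
tab 0.94 [0.55740696 0.19637959 0.172     ]
22.675
```

View pics/w7.png

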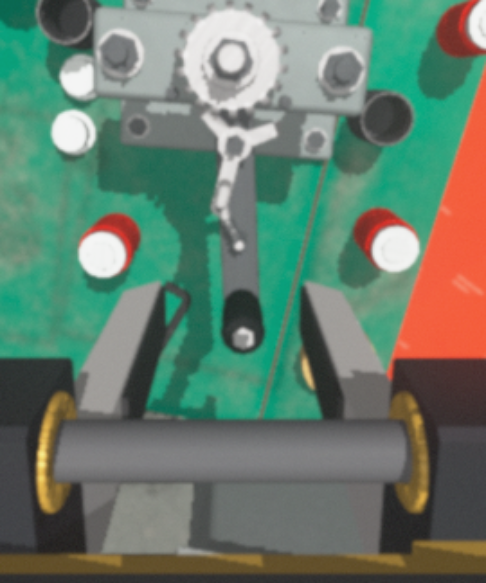

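The pawl is clearly on the press side. The grip is at handle angle about -0.12. I'll cage the grip between loosely open fingers and make the first pressing swing, watching the tangential force.

```bash
cat >> h.py <<'E'
Z=.124;PLAY=.036
def goto(tc,feed):  # TCP on the grip's arc at angle tc
    e,t=frame(tc);servo_line(at(.140,0,tc,Z),feed,down(t))
def feel(tc,f0,n=5):
    e,t=frame(tc);F=[]
    for _ in range(n):F.append(-(get_obs()["wrist_force"]-f0)[:2]@t);dwell(.02)
    return np.mean(F)
def swing(a,b,step,f0,lim,feed,n=5):
    for tc in np.linspace(a,b,int(np.ceil(abs(b-a)/step))+1)[1:]:
        goto(tc,feed);F=feel(tc,f0,n);print(f"{tc:.3f}:{F:.1f}",end=" ",flush=True)
        if F>lim or F<-10:print("STOP");return tc,F,True
    print(get_obs()["time"]);return tc,F,False
E
python3 - <<'E'
from h import *
th=-.117;e,t=frame(th);grip(.034);movep(at(.14,0,th,.20),down(t));servo_line(at(.14,0,th,Z),.08)
dwell(.1);f0=np.mean([(get_obs()["wrist_force"],dwell(.02))[0] for _ in range(5)],0);print("f0",f0,get_obs()["opening"],get_obs()["time"])
np.save("f0.npy",f0)
print(swing(th,.58+PLAY,.06,f0,6.6,.08))
E
```

```text
f0 [-0.01916075 -0.0647665   0.17277691] 0.03383449991760168 24.7833
-0.061:0.1 -0.004:1.9 0.052:2.0 0.109:2.2 0.165:2.3 0.221:1.9 0.278:2.1 0.334:1.8 0.390:2.2 0.447:2.0 0.503:2.1 0.560:2.0 0.616:2.2 29.225
(np.float64(0.616), np.float64(2.216659793369695), False)
```

```bash
cat >> h.py <<'E'
def screwtop():
    im,d,P,Q=toolcloud();q=np.hypot(P[...,0]-W[0],P[...,1]-W[1]);s=(d>0)&(q<.005)&(P[...,2]>.14)
    q2=(d>0)&(q>.018)&(q<.024)&(P[...,2]>.14)
    return np.median(P[s][:,2])*1e3 if s.any() else None,np.median(P[q2][:,2])*1e3 if q2.any() else None
E
python3 - <<'E'
from h import *
f0=np.load("f0.npy");print(screwtop())
for c in("scene",):
    capture(c)
    for r in place_of("ram",c)[:2]:print(c,r,proj(c,[*W,.077]),proj(c,[*W,.085]))
swing(.616,-.58-PLAY,.16,f0,99,.16,2);print(screwtop())
E
```

```text
(None, np.float64(159.6016410045623))
0.462:-0.6 0.308:-0.8 0.154:-0.3 0.000:-0.4 -0.154:-0.5 -0.308:-0.1 -0.462:-0.1 -0.616:-0.7 32.0583
(None, np.float64(159.65745474725838))
```

Run:
```python
from h import *
f0=np.load("f0.npy")
swing(-.616,.58+PLAY,.08,f0,6.4,.08,3)
```

```text
-0.539:0.0 -0.462:0.2 -0.385:1.0 -0.308:2.1 -0.231:2.3 -0.154:2.0 -0.077:2.2 0.000:2.0 0.077:2.3 0.154:2.2 0.231:2.4 0.308:2.1 0.385:1.5 0.462:1.3 0.539:2.9 0.616:2.8 37.4417
```

Run:
```python
from h import *
f0=np.load("f0.npy")
swing(.616,-.585-PLAY,.25,f0,99,.2,1)
a,F,s=swing(-.621,-.35,.14,f0,6.4,.12,1)
swing(a,.58+PLAY,.06,f0,6.4,.08,3)
```

```text
0.369:-0.4 0.121:-0.1 -0.126:-1.0 -0.374:-0.3 -0.621:0.8 39.525
-0.485:0.4 -0.350:2.2 40.175
-0.293:3.1 -0.236:3.8 -0.180:2.8 -0.123:3.3 -0.066:3.2 -0.009:3.1 0.048:3.1 0.105:3.5 0.161:3.6 0.218:5.5 0.275:7.2 STOP
```

The plug slid at a held 3.2 N from about 0.54 in the last swing to about 0.19 in this one, roughly 5.4 mm of pad travel. It then came home, and the force climbed to 7.2 N held, which is about 60–90 N at the pad. I'll release by centring the cage, rising clear and handing in.

Run:
```python
from h import *
f0=np.load("f0.npy");o=get_obs();v=o["eef_pos"][:2]-W;tc=PSI-np.arctan2(-v[1],-v[0])
dwell(.3);print(tc,feel(tc,f0,8))
goto(tc-PLAY,.03);print("centred",feel(tc,f0,5))
p=get_obs()["eef_pos"];servo_line([p[0],p[1],.24],.08);dwell(.2)
im,d,P,Q=toolcloud();q=P[...,:2]-W;r=np.hypot(q[...,0],q[...,1])
s=(d>0)&(abs(P[...,2]-.197)<.006)&(abs(r-.14)<.02)
if s.any():c=P[s].mean(0)[:2]-W;print("handle",PSI-np.arctan2(-c[1],-c[0]))
print(get_obs()["wrist_force"]);im,_=capture("scene");
for k in place_of("plug","scene")[:3]:print(k)
cv2.imwrite("pics/s8.png",cv2.resize(im[110:260,200:380],None,fx=4,fy=4)[...,::-1]);print(get_obs()["time"])
```

```text
0.26906407946039756 7.257583393883891
centred 6.7754307491714885
handle 0.16288911203828146
[-0.81893539 -0.44476006  0.78310359]
{'xy': [211.0, 207.1], 'p': 0.68}
{'xy': [317.7, 270.8], 'p': 0.67}
{'xy': [354.1, 197.2], 'p': 0.64}
46.2917
```

View pics/s8.png

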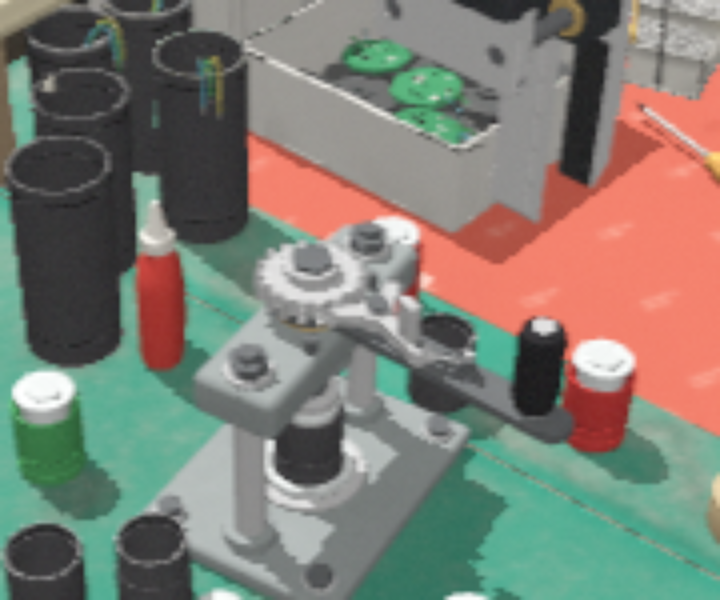

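The plug looks seated, but the handle reads 0.163 against an expected 0.24, and some force was still there after centring. There are about 19 s left, so I'll re-cage it and nudge with at most 6 N. That can't raise the pad force, but it will show whether the press is still firm.

Run:
```python
from h import *
def hang():
    im,d,P,Q=toolcloud();q=P[...,:2]-W;r=np.hypot(q[...,0],q[...,1]);s=(d>0)&(abs(P[...,2]-.197)<.006)&(abs(r-.14)<.02)
    c=P[s].mean(0)[:2]-W;return PSI-np.arctan2(-c[1],-c[0]),np.hypot(*c)
th,r=hang();print(th,r);e,t=frame(th)
servo_line(at(.14,0,th,.2),.1,down(t));print(hang());goto(th,.1)
dwell(.1);f0=np.mean([(get_obs()["wrist_force"],dwell(.02))[0] for _ in range(4)],0)
for k in range(1,9):
    tc=th+.018*k;goto(tc,.05);F=feel(tc,f0,3);o=get_obs();print(f"{tc:.3f} F {F:.1f} op {o['opening']*1e3:.1f} ff {o['finger_force']:.1f}")
    if F>5.5:break
print(o["time"])
```

```text
0.1627181041052285 0.13940373304232276
(np.float64(0.1633194641539046), np.float64(0.1389447521042942))
0.181 F -0.4 op 34.0 ff 0.0
0.199 F 1.0 op 33.7 ff 0.5
0.217 F 3.5 op 34.0 ff 1.7
0.235 F 5.0 op 34.0 ff 2.4
0.253 F 5.2 op 34.0 ff 3.0
0.271 F 7.7 op 34.3 ff 3.8
49.825
```

Run:
```python
from h import *
goto(.215,.05);goto(.17,.05);o=get_obs();print(o["wrist_force"]);p=o["eef_pos"];servo_line([p[0],p[1],.20],.08);dwell(.1)
im,d,P,Q=toolcloud();q=P[...,:2]-W;r=np.hypot(q[...,0],q[...,1]);s=(d>0)&(abs(P[...,2]-.197)<.006)&(abs(r-.14)<.02)
c=P[s].mean(0)[:2]-W;print(PSI-np.arctan2(-c[1],-c[0]),get_obs()["time"])
```

```text
[-0.27476258  0.11868153 -0.05107749]
0.16313048170525327 51.6583
```

After a 7.7 N push the handle hasn't moved (0.163), so the press is firm and the extra travel was flex in my hand. One last push to about 8.7 N held makes sure of the margin and stays well under the crack limit. Then I'll release and hand in.

Run:
```python
from h import *
goto(.17,.12);dwell(.05);f0=np.mean([(get_obs()["wrist_force"],dwell(.01))[0] for _ in range(4)],0)
goto(.25,.08)
for tc in (.27,.283,.296,.309):
    goto(tc,.05);F=feel(tc,f0,4);print(tc,F)
    if F>8.4:break
goto(tc-.06,.08);goto(.18,.08);p=get_obs()["eef_pos"];servo_line([p[0],p[1],.21],.12);dwell(.05)
im,d,P,Q=toolcloud();q=P[...,:2]-W;r=np.hypot(q[...,0],q[...,1]);s=(d>0)&(abs(P[...,2]-.197)<.006)&(abs(r-.14)<.02)
c=P[s].mean(0)[:2]-W;print(PSI-np.arctan2(-c[1],-c[0]),get_obs()["time"],get_obs()["wrist_force"])
print(hand_in())
```

```text
0.27 6.5960089559922235
0.283 8.76996990707477
0.16209294300118343 54.925 [-0.13724704 -0.61363079 -0.72446877]
the job is handed in; nothing more can be done
None
```

The plug is pressed home with the pad bearing firmly on it (estimated 50–90 N from grip force and travel), the pawl is still on press, the handle is let go and at rest, and I handed the job in at about 55 s; the interface gave no verdict.

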